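# Lock the tilted decorating wheel with its index pin

## Robot

A 6-joint arm with a two-finger parallel gripper is mounted at the origin on the work surface. World frame = base frame: x ahead of the robot, y to its left, z up, the work surface at z = 0. Lengths are in m, angles in rad, forces in N, time in s.
With the tool pointing down it reaches from about 0.2 to 0.875 m from the base axis. Payload 3.4 kg.
Tool frame: the origin (TCP) lies between the finger pads; the fingertips stand 25 mm ahead of it and the grasp point (between the pads) lies 6 mm ahead of it (r.nose_length is the z of the fingertips in the tool frame, in m); z points along the fingers, y is the line along which they close (so a half turn about z gives the same grasp; the last joint's range is limited). The gripper opens to 94 mm and grips with 3 to 60 N. Pads are 16 mm wide; open, the fingers measure 119 mm over their backs; the gripper's body (75 mm by 177 mm) begins 78 mm behind the grasp point.
Start: joints at [1.219, 0.276, 1.505, -0, 1.361, -0.121], TCP at [0.132, 0.56, 0.23] pointing down, gripper open.
Joint ranges: [-2.89, 2.89], [-0.75, 2.08], [0.22, 2.7], [-1.18, 4.32], [0.11, 2.71], [-2.7, 2.7]. Speed limits (rad/s): [2.57, 2.57, 3.14, 3.14, 3.14, 3.14].

## Interface

Orientations are given as a unit quaternion [w, x, y, z].
In Python, from plant import r, gripper_to, inverse_kinematics, vision, models, telemetry gives the robot as it stands. Calls block until the motion is done:
- r.move_to(position, orientation): joint-space move of the TCP to a pose.
- r.move_l(position, rot=None, vel=0.15, guard=None): straight line of the TCP; rot=None keeps the orientation; vel is the mean speed in m/s. With guard (N) it stops when the force on the tool has changed by that much, and returns True; else False.
- r.movej(angles): joint-space move.
- gripper_to(opening, f_grip=None): finger opening in m; f_grip is the grip in N (None keeps the last); returns when the fingers have stopped.
- r.hold(seconds).
- inverse_kinematics(position, orientation): joint angles nearest the present ones, or None.
- vision.snapshot(name): name is "side" or "top"; returns the picture (400x640x3 uint8, red, green, blue); there is no depth.
- vision.get_calibration(name): a dict with "fx", "fy", "cx", "cy" (pixels), "D" ([k1, k2, p1, p2, k3] as OpenCV has them; the pictures are not rectified), "position" and "orientation" of the camera in the world. Camera axes: x right, y down, z forward; pixel columns grow to the right and rows downward; lengths in m; the calibration is good to about 2 mm. A picture is of the moment at which its call begins. get_calibration takes no time and is no camera call.
A pose or a line that the arm cannot do raises r.PlanningError and nothing moves.
- r.sign_off(): hands the job in; it is judged then, once.
Trained networks look in the newest picture that a camera, given by its name, has taken for a name from the list of things; names that differ only in an ending like _2 or _b are one class to them, and where a whole thing is asked for, a point or a joint stands for the part that bears it (a point fixed in the world has none). Each returns a list of dicts, best first, with "score" (0 to 1); they miss things now and then, are a little off and sometimes report something else, mostly with a low value. They report only what shows in the picture. A call takes as long as a camera call.
- models.boxes_of(thing, camera): "at" ([x, y, z] in m, in world coordinates, good to about 4 mm: the middle of the surface that is visible of it).
- models.regions_of(thing, camera): "pixels" (400x640 bool, what is visible of it).
- models.mark_of(thing, camera): "at" ([x, y, z] in m, in world coordinates, good to about 4 mm: a listed point, or the origin of a listed thing).
Readings, each from a call of its own:
- telemetry.current_t(): time.
- telemetry.current_joints(): joint angles.
- telemetry.current_dq(): joint speeds.
- telemetry.current_joint_efforts(): joint torques, N m.
- telemetry.current_ee_pos(): TCP position.
- telemetry.current_tool_rot(): TCP orientation.
- telemetry.current_wrist_force(): force on the tool from outside, world axes, zero at the start.
- telemetry.current_torque(): the same for the moment, N m.
- telemetry.current_opening(): finger opening in m.
- telemetry.current_finger_force(): force on a finger pad.
Only numpy, scipy, OpenCV 4.12 (cv2) and the standard library are available. Lean on these libraries where they do the work, as an engineer would, in place of code of your own. Each camera call takes 0.05 s, during which the arm holds its last target. There are 200 camera calls.

## Task

Lock the decorating wheel for the next stripe: take the steel index pin out of the tool block, put it down through the guide bush on the wheel's bracket, and turn the wheel by its peg until a hole of the dividing ring comes under the pin and the pin drops in and sits fully home, shoulder down on the bush. Stop turning when you feel the pin catch, do not force the wheel against it, and leave the pin and the peg released. The jar's stripes are wet, so do not touch the jar, and leave the awl and everything else on the table where it is.

Things in the scene. Friction and masses are not known exactly. Their poses are not given: they have to be found in the camera images.
- index_pin: Plain steel index pin, loose, 84 mm long, about 110 g, upright in one of the tool block's two holes (either). Origin: centre of its tip, z along it to the head. Oiled shank 10 mm diameter, 50 mm long, the first 6 mm tapered to 5 mm; collar 18 mm diameter from z = 50 to 58 mm; knurled grip knob 24 mm diameter from z = 58 to 84 mm, flat on top.
- pin_shoulder (a point): Centre of the underside of the pin's collar, 50 mm up from the tip; axes as the pin's. It rests on the bush when the pin is home.
- pin_tip (a point): Centre of the pin's tip.
- guide_bush: Fixed steel guide bush on the stand's bracket, over the dividing ring's rim: tube 28 mm outside, 12 mm bore, 30 mm long. Origin: centre of its lower end; z up along the bore, which leans 30 degrees from vertical, parallel to the wheel's spindle. Lower end 4 mm above the ring's top face. The bracket stands outside the rim and stays below the bush's mouth.
- bush_mouth (a point): Centre of the bush's upper mouth, 30 mm up the bore; axes as the bush's. A pin put in comes to rest on the ring with its tip 34 mm below the mouth and its shoulder 16 mm above it, unless a ring hole is below. Released there it drops home by its own weight when a hole comes under it, and then blocks the wheel.
- wheel_head: Turning head: aluminium disc 204 mm diameter, spindle leaning 30 degrees. Origin on the spindle at the level of the ring's top face, z up along the spindle; disc face at z = 15 mm; x, y turn with it. Turns endlessly both ways, about 1 N at the peg. The steel dividing ring (274 mm diameter, 10 mm thick) is clamped under it and turns with it; the clamp holds up to 60 N at the peg.
- ring_centre (a point): Centre of the dividing ring's top face, axes as the wheel head's. The ring has 8 plain through holes of 14 mm, 45 degrees apart, on the 120 mm radius on which the bush stands. It is clamped at any angle to the head, so the holes' places do not follow from the peg's; at the start none is under the bush; at most 45 degrees of turning, either way, brings one there.
- turning_peg (a point): Steel peg on the head's face for turning the wheel: 16 mm diameter, 45 mm tall, parallel to the spindle, 88 mm from it. This point is on its axis 25 mm above the disc's face, 20 mm below the peg's flat top; axes as the wheel head's. At the start it stands across the wheel from the bush, 130 to 170 degrees from it.
- jar: The white jar being painted, 62 mm diameter, 85 mm tall, mouth down on the middle of the wheel head and turning with it. Origin at the centre of its lower end, 5 mm above the disc's face, z along the spindle. Not to be touched.
- tool_block: Fixed wooden block 150 mm (x) by 60 mm (y), 58 mm high, on the table; origin under its centre. Two upright holes 12 mm wide and 53 mm deep at x = -45 and +45 mm, y = 0. The index pin stands in one, its collar on the block's top, the awl in the other.
- awl: Awl with a dark wooden handle, up to 26 mm thick, standing 138 mm long in the tool block's other hole and 88 mm above the block. Origin at its tip, z up. To be left there.
- pink_jar: Open pink jar standing on the table, 72 mm diameter, 85 mm high; origin under its centre. Bystander.
- white_bottle: White painted bottle, 72 mm diameter, 230 mm high, standing; origin under its centre. Bystander.
- jar_lid: Flat pink jar lid lying on the table, 70 mm diameter, 13 mm high; origin under its centre. Bystander.
- sanding_block: Cork sanding block lying on the table, 100 by 56 by 29 mm; origin under its centre. Bystander.
- papier_mache: Big round papier-mâché balloon, about 160 mm diameter, 152 mm high, cream below and red above, standing; origin under its centre. Bystander.
- cutter_ring: Red plastic cutter ring lying on the table, 60 mm diameter, 30 mm high; origin under its centre. Bystander.
- paint_brush: Flat paint brush lying on the table, about 0.2 m long and 20 mm high; origin under its middle. Bystander.

How it is judged:
At the end, for the whole second after the job is handed in: The index pin stands in the guide bush with its shoulder within 3 mm of the bush's mouth (5 mm overall), in line with the bore within 0.12 rad, so that its tip has passed right through a hole of the dividing ring, and it is at rest (z of pin_shoulder in the frame of bush_mouth below 0.003 m and distance between pin_shoulder and bush_mouth below 0.005 m and angle between the z axis of index_pin and the z axis of guide_bush, either way round below 0.12 rad and linear speed of index_pin below 0.02 m/s); the robot touches nothing.
It fails at once if the wet jar was touched (contact force between anything else and jar above 0.5 N).
It fails at once if the wheel was forced against the pin (over 40 N between the pin and the wheel with its ring) (contact force between index_pin and wheel_head above 40 N).
It fails at once if the awl was pulled or knocked out of its hole (moved over 20 mm) (distance of awl from where it was at the start of the episode above 0.02 m).
It fails at once if something else on the table was knocked (moved over 25 mm) (distance of any of pink_jar, white_bottle, jar_lid, sanding_block, papier_mache, cutter_ring, paint_brush from where it was at the start of the episode above 0.025 m).
It also fails if it takes over 67 s, if anything falls off the work surface, if the arm or the gripper's body presses on something with over 40 N, if the wrist force passes 120 N, or if a joint passes its speed limit or range.

## Working session

There is one attempt and no reset: what is moved stays moved. The work goes in short steps, each a Python script; the robot and the scene stay as the last script left them, time stands still between calls to the robot, and variables do not carry over. Pictures are saved under pics/ and viewed, at most 10 in all, crops included, and the job is handed in when it is done.

```bash
mkdir -p pics; ls
python3 - <<'E'
from plant import r, vision, models, telemetry
import cv2, numpy as np
for c in ("side","top"):
    im=vision.snapshot(c); cv2.imwrite(f"pics/{c}0.png",im[:,:,::-1])
    k=vision.get_calibration(c); print(c,k)
    for n in ["index_pin","pin_shoulder","guide_bush","bush_mouth","wheel_head","ring_centre","turning_peg","jar","tool_block","awl","white_bottle","papier_mache","pink_jar","sanding_block"]:
        print(n,[(round(d["score"],2),np.round(d["at"],4).tolist()) for d in models.mark_of(n,c)[:2]])
print(telemetry.current_t(), telemetry.current_tool_rot())
E
```

```text
pics
side {'fx': 456.4155956410762, 'fy': 456.4155956410762, 'cx': 318.99112761498134, 'cy': 201.7045201159042, 'D': array([-0.04518047,  0.        ,  0.        ,  0.        ,  0.        ]), 'position': array([ 0.18354865, -0.75087926,  0.99152013]), 'orientation': array([-0.36761564,  0.89450872, -0.23893332,  0.08731412])}
index_pin [(0.5, [0.4984, 0.2872, 0.0105])]
pin_shoulder [(0.38, [0.4953, 0.282, 0.0595]), (0.27, [0.5084, -0.4725, 0.0018])]
guide_bush [(0.59, [0.5957, -0.2411, 0.1232]), (0.55, [0.6685, -0.3918, 0.0009])]
bush_mouth [(0.33, [0.518, -0.144, 0.1388])]
wheel_head [(0.79, [0.5155, -0.1503, 0.1266])]
ring_centre [(0.78, [0.5123, -0.1504, 0.1225])]
turning_peg [(0.56, [0.4537, -0.1009, 0.1817])]
jar [(0.65, [0.5212, -0.1408, 0.1427])]
tool_block [(0.68, [0.5428, 0.2718, 0.0007]), (0.32, [0.6708, -0.3912, 0.0035])]
awl [(0.61, [0.5902, 0.2677, 0.0043])]
white_bottle [(0.7, [0.6212, 0.4679, -0.0018]), (0.65, [0.4955, 0.2839, 0.0567])]
papier_mache [(0.61, [0.6688, -0.3927, -0.0004])]
pink_jar [(0.94, [0.744, 0.1826, -0.0034])]
sanding_block [(0.6, [0.3894, -0.345, -0.
[... 430 characters left out ...]
(0.51, [0.5916, -0.234, 0.1311])]
bush_mouth [(0.68, [0.6084, -0.23, 0.1571])]
wheel_head [(0.62, [0.517, -0.1488, 0.1272])]
ring_centre [(0.59, [0.5166, -0.1548, 0.1291]), (0.24, [0.3663, 0.1178, 0.0002])]
turning_peg [(0.86, [0.4556, -0.1026, 0.1783]), (0.42, [0.5462, 0.2775, 0.0015])]
jar [(0.55, [0.5227, -0.1442, 0.1393])]
tool_block [(0.82, [0.5439, 0.2781, 0.0003])]
awl [(0.71, [0.5893, 0.2679, 0.0112]), (0.32, [0.495, 0.2818, 0.0081])]
white_bottle [(0.97, [0.6204, 0.4651, 0.0027])]
papier_mache [(0.63, [0.67, -0.3923, 0.0029])]
pink_jar [(0.85, [0.7471, 0.179, -0.0005])]
sanding_block [(0.86, [0.3911, -0.341, 0.0008])]
1.5 [4.74311978e-06 1.15150909e-01 9.93348007e-01 6.94708007e-05]
```

View pics/side0.png

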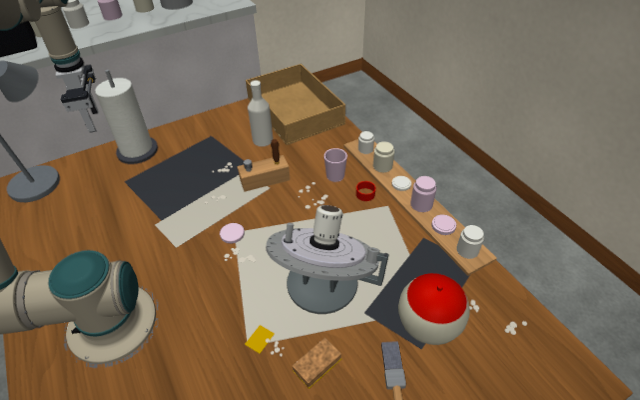

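View pics/top0.png

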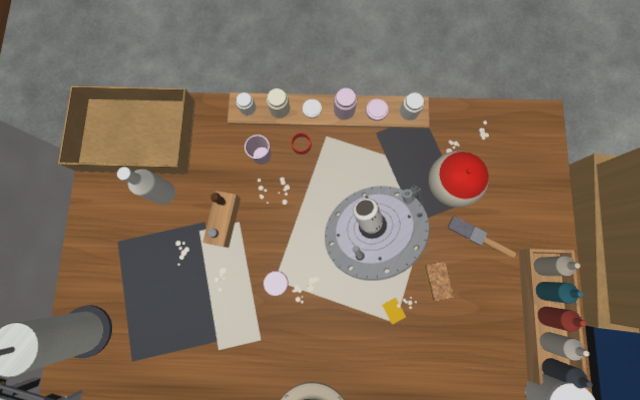

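Run:
```python
import cv2, numpy as np
s=cv2.imread("pics/side0.png")[195:305,255:400]; t=cv2.imread("pics/top0.png")[170:290,315:440]
f=lambda a:cv2.resize(a,(800,600),interpolation=cv2.INTER_CUBIC)
cv2.imwrite("pics/sc.png",cv2.resize(s,None,fx=5.4,fy=5.4,interpolation=cv2.INTER_CUBIC)); cv2.imwrite("pics/tc.png",cv2.resize(t,None,fx=5,fy=5,interpolation=cv2.INTER_CUBIC))
```

```text
(no output)
```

View pics/sc.png

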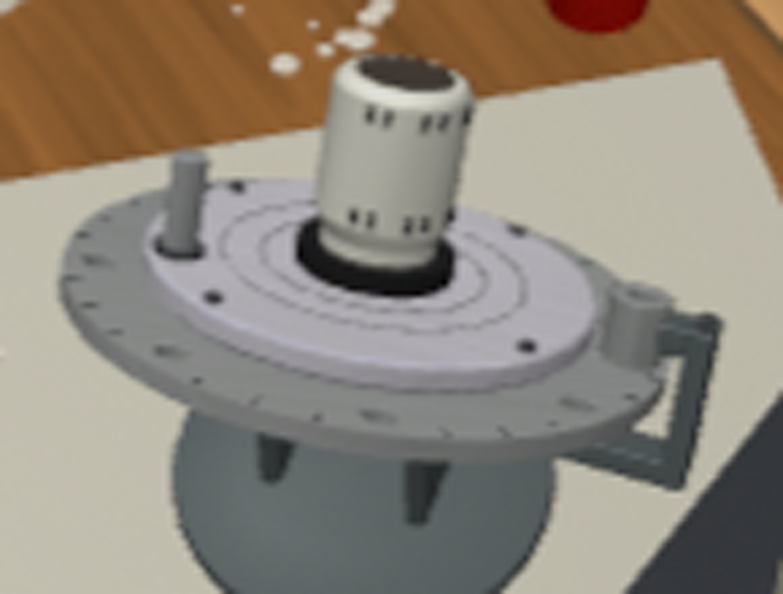

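View pics/tc.png

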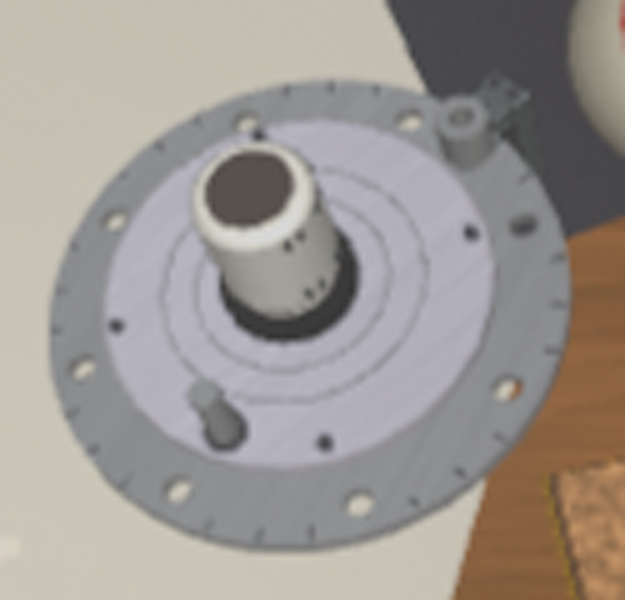

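```bash
cat > fit.py <<'E'
import numpy as np, cv2
from scipy.optimize import least_squares
from scipy.spatial.transform import Rotation as R
from plant import vision
def proj(c,P):
    k=vision.get_calibration(c); q=k["orientation"]; M=R.from_quat(np.r_[q[1:],q[0]]).as_matrix()
    p=(np.atleast_2d(P)-k["position"])@M
    K=np.array([[k["fx"],0,k["cx"]],[0,k["fy"],k["cy"]],[0,0,1]])
    return cv2.projectPoints(p,np.zeros(3),np.zeros(3),K,k["D"])[0][:,0]
T=lambda a:(np.array(a,float)+.5)/5-.5+[315,170]
S=lambda a:(np.array(a,float)+.5)/5.4-.5+[255,195]
def frame(az):   # spindle up direction leans 30deg toward azimuth az; in-plane x = downhill
    u=np.array([np.cos(az),np.sin(az),0]); z=u*.5+np.array([0,0,np.sqrt(.75)])
    x=u*np.sqrt(.75)-np.array([0,0,.5]); return x,np.cross(z,x),z
def pt(p,rad,ang,h):
    x,y,z=frame(p[3]); ang=np.atleast_1d(ang)
    return p[:3]+rad*(np.cos(ang)[:,None]*x+np.sin(ang)[:,None]*y)+h*z
th=T([(247,123),(411,121),(523,223),(508,388),(359,503),(178,489),(83,369),(115,219)])
sh=S([(97,261),(172,351),(378,415),(577,405)])
def near(A,B): # residual of each observed B to nearest A
    d=B[:,None]-A[None]; i=(d**2).sum(2).argmin(1); return d[np.arange(len(B)),i]
def res(p,full=False):
    H=pt(p,.120,p[4]+np.arange(8)*np.pi/4,0)
    g={"th":near(proj("top",H),th),"sh":near(proj("side",H),sh),
    "bt":proj("top",pt(p,.12,p[5],.034))-T((462,118)),"bs":proj("side",pt(p,.12,p[5],.034))-S((640,295)),
    "pt":proj("top",pt(p,.088,p[6],.060))-T((204,389)),"pb":proj("top",pt(p,.088,p[6],.015))-T((224,434)),
    "ps":proj("side",pt(p,.088,p[6],.060))-S((188,157)),
    "jt":proj("top",pt(p,0,0,.105))-T((250,188)),"js":proj("side",pt(p,0,0,.105))-S((407,73))}
    return g if full else np.concatenate([v.ravel() for v in g.values()])
if __name__=="__main__":
    best=None
    for az in np.arange(0,6.28,.4):
        x,y,z=frame(az); f=lambda v:np.arctan2(np.dot(v,y),np.dot(v,x))
        c=np.array([.515,-.152,.126])
        for ph in (0,.26,.52):
            s=least_squares(res,np.r_[c,az,ph,f(np.array([.6,-.23,.13])-c),f(np.array([.4546,-.102,.18])-.04*z-c)],loss="soft_l1")
            if best is None or s.cost<best.cost: best=s
    p=best.x; np.save("p.npy",p); print(best.cost,p)
    for k,v in res(p,True).items(): print(k,np.round(v,1).tolist())
    print("z",frame(p[3])[2],"mouth",pt(p,.12,p[5],.034),"peg",pt(p,.088,p[6],.04))
    print("rel bush->holes deg",np.degrees((p[4]+np.arange(8)*np.pi/4-p[5]+np.pi)%(2*np.pi)-np.pi),"peg-bush",np.degrees((p[6]-p[5])%(2*np.pi)))
E
python3 fit.py
```

```text
Traceback (most recent call last):
  File "fit.py", line 36, in <module>
    s=least_squares(res,np.r_[c,az,ph,f(np.array([.6,-.23,.13])-c),f(np.array([.4546,-.102,.18])-.04*z-c)],loss="soft_l1")
  File "fit.py", line 24, in res
    g={"th":near(proj("top",H),th),"sh":near(proj("side",H),sh),
                                             ~~~~^^^^^^^^^^
  File "fit.py", line 6, in proj
    k=vision.get_calibration(c); q=k["orientation"]; M=R.from_quat(np.r_[q[1:],q[0]]).as_matrix()
ValueError: time passes only in moves, steps and waits
```

```bash
sed -i 's/k=vision.get_calibration(c); q=/k=CAL[c]; q=/; s/^def proj/CAL={c:vision.get_calibration(c) for c in ("top","side")}\ndef proj/' fit.py; python3 fit.py
```

```text
1.4511098874515491 [ 0.51334958 -0.1491532   0.12654257  6.98476019 -1.21500832 -1.56081457
 -4.20860244]
th [[0.3, 0.5], [0.2, 0.3], [-0.2, -0.3], [-0.2, 0.1], [-0.2, -0.0], [0.1, -0.1], [0.3, 0.4], [0.2, 0.1]]
sh [[-0.2, 0.1], [0.2, -0.1], [-0.1, -0.2], [0.2, 0.1]]
bt [[0.0, -0.1]]
bs [[0.3, 0.2]]
pt [[-0.3, 0.7]]
pb [[0.3, -0.2]]
ps [[0.4, -0.5]]
jt [[0.2, 0.4]]
js [[-0.5, 0.3]]
z [0.38191334 0.32271071 0.8660254 ] mouth [[ 0.60457368 -0.22916617  0.15538854]] peg [[ 0.45078418 -0.1011241   0.18242437]]
rel bush->holes deg [  19.81323862   64.81323862  109.81323862  154.81323862 -160.18676138
 -115.18676138  -70.18676138  -25.18676138] peg-bush 208.29293021343767
```

```bash
cat > h.py <<'E'
import numpy as np, cv2
from fit import proj,frame,pt,R
from plant import r, gripper_to, inverse_kinematics, vision, models, telemetry
p=np.load("p.npy"); X,Y,Z=frame(p[3])
mouth=pt(p,.12,p[5],.034)[0]
def quat(z,y):   # tool z dir, closing dir y
    z=z/np.linalg.norm(z); y=y-z*np.dot(y,z); y/=np.linalg.norm(y)
    q=R.from_matrix(np.c_[np.cross(y,z),y,z]).as_quat(); return np.r_[q[3],q[:3]]
def indisc(a): return np.cos(a)*X+np.sin(a)*Y
E
python3 - <<'E'
from h import *
print(telemetry.current_t())
np.set_printoptions(precision=2,suppress=True)
q=quat(np.array([0,0,-1.]),np.array([.147,.989,0])); 
for s in (1,-1):
  print("pin",s,inverse_kinematics([.495,.282,.09],quat(np.array([0,0,-1.]),s*np.array([.147,.989,0]))))
for d in range(-180,180,20):
    a=p[5]+np.radians(d); q=quat(-Z,indisc(a))
    js=[inverse_kinematics(mouth+Z*h,q) for h in (.046,.14)]
    if all(j is not None for j in js): print("bush",d,*js)
pa=p[6]-np.radians(10)
for d in (90,-90,60,-60,120,-120):
    q=quat(-Z,indisc(pa+np.radians(d)))
    js=[inverse_kinematics(pt(p,.088,b,h)[0],q) for b,h in ((p[6],.054),(p[6]-.44,.054),(p[6],.14))]
    print("peg",d,*js)
s=cv2.imread("pics/side0.png")[130:195,225:305]; t=cv2.imread("pics/top0.png")[180:255,190:250]
s=cv2.resize(s,None,fx=6,fy=6,interpolation=cv2.INTER_CUBIC);t=cv2.resize(t,None,fx=5,fy=5,interpolation=cv2.INTER_CUBIC)
o=np.zeros((400,800,3),np.uint8);o[:390,:480]=s;o[:375,490:790]=t;cv2.imwrite("pics/pin.png",o)
E
```

```text
1.5
pin 1 [ 0.4   0.38  1.72 -0.    1.04 -1.03]
pin -1 [ 0.4   0.38  1.72 -0.    1.04  2.11]
bush -180 [-0.22  0.61  1.15 -0.41  1.7  -2.49] [-0.17  0.64  0.91 -0.42  1.92 -2.53]
bush -100 [-0.22  0.61  1.15 -0.41  1.7   2.4 ] [-0.17  0.64  0.91 -0.42  1.92  2.35]
bush -80 [-0.22  0.61  1.15 -0.41  1.7   2.05] [-0.17  0.64  0.91 -0.42  1.92  2.01]
bush -60 [-0.22  0.61  1.15 -0.41  1.7   1.7 ] [-0.17  0.64  0.91 -0.42  1.92  1.66]
bush -40 [-0.22  0.61  1.15 -0.41  1.7   1.35] [-0.17  0.64  0.91 -0.42  1.92  1.31]
bush -20 [-0.22  0.61  1.15 -0.41  1.7   1.  ] [-0.17  0.64  0.91 -0.42  1.92  0.96]
bush 0 [-0.22  0.61  1.15 -0.41  1.7   0.66] [-0.17  0.64  0.91 -0.42  1.92  0.61]
bush 20 [-0.22  0.61  1.15 -0.41  1.7   0.31] [-0.17  0.64  0.91 -0.42  1.92  0.26]
bush 40 [-0.22  0.61  1.15 -0.41  1.7  -0.04] [-0.17  0.64  0.91 -0.42  1.92 -0.09]
bush 60 [-0.22  0.61  1.15 -0.41  1.7  -0.39] [-0.17  0.64  0.91 -0.42  1.92 -0.44]
bush 80 [-0.22  0.61  1.15 -0.41  1.7  -0.74] [-0.17  0.64  0.91 -0.42  1.92 -0.79]
bush 100 [-0.22  0.61  1.15 -0.41  1.7  -1.09] [-0.17  0.64  0.91 -0.42  1.9
[... 294 characters left out ...]
6  1.57  2.1 ] [-0.03  0.41  1.57 -0.34  1.57  2.15] [-0.03  0.36  1.4  -0.35  1.77  2.08]
peg -90 [-0.08  0.36  1.59 -0.36  1.57 -1.04] [-0.03  0.41  1.57 -0.34  1.57 -0.99] [-0.03  0.36  1.4  -0.35  1.77 -1.06]
peg 60 [-0.08  0.36  1.59 -0.36  1.57  2.62] [-0.03  0.41  1.57 -0.34  1.57  2.67] [-0.03  0.36  1.4  -0.35  1.77  2.6 ]
peg -60 [-0.08  0.36  1.59 -0.36  1.57 -1.56] [-0.03  0.41  1.57 -0.34  1.57 -1.51] [-0.03  0.36  1.4  -0.35  1.77 -1.59]
peg 120 [-0.08  0.36  1.59 -0.36  1.57  1.58] [-0.03  0.41  1.57 -0.34  1.57  1.63] [-0.03  0.36  1.4  -0.35  1.77  1.55]
peg -120 [-0.08  0.36  1.59 -0.36  1.57 -0.52] [-0.03  0.41  1.57 -0.34  1.57 -0.47] [-0.03  0.36  1.4  -0.35  1.77 -0.54]
```

View pics/pin.png

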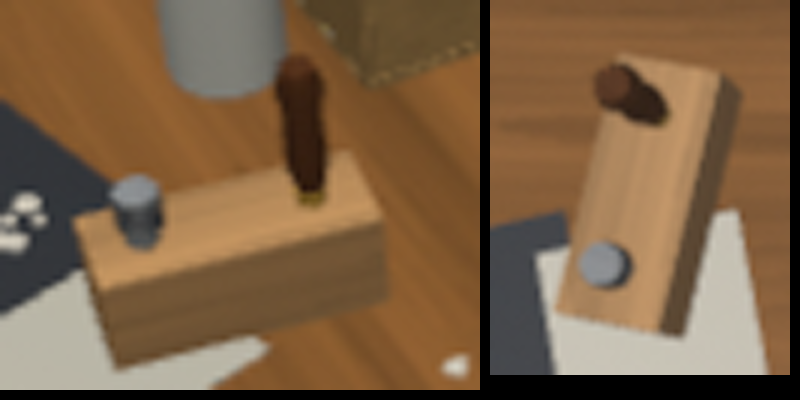

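```bash
cat > grab.py <<'E'
from h import *
from scipy.optimize import least_squares
a=(np.array([135,190])+.5)/6-.5+[225,130]; b=(np.array([114,263])+.5)/5-.5+[190,180]
f=lambda v:np.r_[(proj("side",[*v,.092])[0]-a),(proj("top",[*v,.092])[0]-b)]
s=least_squares(f,[.495,.282]); x,y=s.x; print(s.x,s.fun)
q=quat(np.array([0,0,-1.]),np.array([.147,.989,0]))
gripper_to(.055,30)
r.move_to([x,y,.19],q); r.move_l([x,y,.110],vel=.2)
print("guard",r.move_l([x,y,.088],vel=.05,guard=6))
gripper_to(0,30); print(telemetry.current_opening(),telemetry.current_finger_force(),telemetry.current_ee_pos())
r.move_l([x,y,.20],vel=.15)
print(telemetry.current_opening(),telemetry.current_t())
E
python3 grab.py
```

```text
[0.49713796 0.28305306] [ 0.15869256  0.52563305 -0.31749273 -0.05330309]
guard False
0.023601883270530737 30.000101923942566 [0.49725731 0.28324199 0.08816362]
0.023435708663244292 6.5917
```

```bash
cat > over.py <<'E'
from h import *
q=quat(-Z,indisc(p[5]+np.pi/2))
x=telemetry.current_ee_pos(); r.move_l([x[0],x[1],.33],vel=.25)
r.move_to(mouth+Z*.22,q); r.move_l(mouth+Z*.092,vel=.12)
print(telemetry.current_t(),telemetry.current_ee_pos()-mouth-Z*.092)
s=vision.snapshot("side"); t=vision.snapshot("top")
print(proj("side",mouth),proj("top",mouth),proj("side",mouth+Z*.062))
S_=cv2.resize(s[190:290,315:415,::-1],None,fx=4,fy=6,interpolation=cv2.INTER_CUBIC)
T_=cv2.resize(t[150:250,370:470,::-1],None,fx=4,fy=6,interpolation=cv2.INTER_CUBIC)
cv2.imwrite("pics/over.png",np.hstack([S_,T_]))
E
python3 over.py
```

```text
10.2333 [0.00054786 0.00021905 0.00077363]
[[373.39345817 249.38891891]] [[407.04132343 193.14312492]] [[378.6240862  224.60393752]]
```

View pics/over.png

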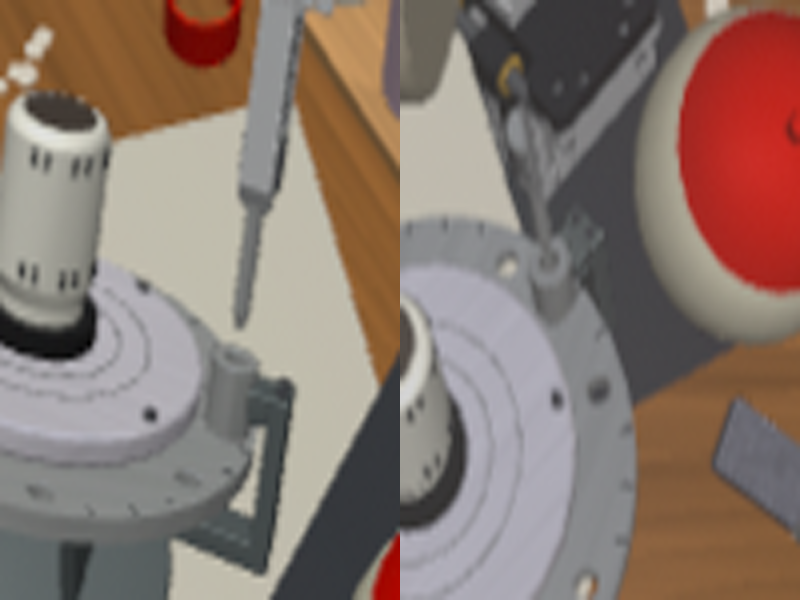

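```bash
cat > ins.py <<'E'
from h import *
def depth(): return .080-np.dot(telemetry.current_ee_pos()-mouth,Z)
g=r.move_l(mouth+Z*.066,vel=.03,guard=4); print(g,depth(),telemetry.current_wrist_force())
if not g:
    g=r.move_l(mouth+Z*.050,vel=.03,guard=5); print(g,depth(),telemetry.current_wrist_force())
print(telemetry.current_t(),telemetry.current_opening())
E
python3 ins.py
```

```text
False 0.014005500544034308 [ 0.18947318  0.11418469 -3.13192865]
False 0.03035411025217631 [ 3.02246857 -0.27012163 -3.28138358]
12.0333 0.02318552107082985
```

```bash
cat > rel.py <<'E'
from h import *
gripper_to(.05); r.move_l(mouth+Z*.16,vel=.15)
s=vision.snapshot("side"); t=vision.snapshot("top")
S_=cv2.resize(s[190:290,315:415,::-1],None,fx=4,fy=6,interpolation=cv2.INTER_CUBIC)
T_=cv2.resize(t[150:250,370:470,::-1],None,fx=4,fy=6,interpolation=cv2.INTER_CUBIC)
cv2.imwrite("pics/rel.png",np.hstack([S_,T_])); print(telemetry.current_t())
E
python3 rel.py
```

```text
13.625
```

View pics/rel.png

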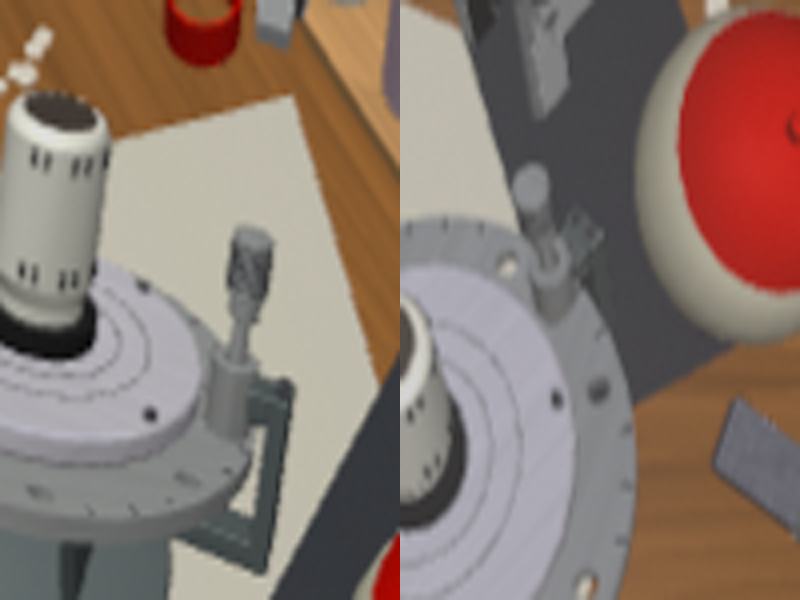

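```bash
cat > turn.py <<'E'
from h import *
q=quat(-Z,indisc(p[6]-np.radians(12)-np.pi/2)); P=lambda d,h=.054:pt(p,.088,p[6]+np.radians(d),h)[0]
def ang():
    v=telemetry.current_ee_pos()-p[:3]; return np.degrees((np.arctan2(v@Y,v@X)-p[6]+np.pi)%(2*np.pi)-np.pi)
if __name__=="__main__":
    gripper_to(.032)
    r.move_l(P(0,.195),rot=q,vel=.2); r.move_l(P(0,.09),vel=.15)
    g=r.move_l(P(0),vel=.06,guard=5); print("down",g,telemetry.current_t())
    if not g:
        gripper_to(.020,10); print(telemetry.current_opening(),telemetry.current_wrist_force())
        for d in (-14,-31):
            g=r.move_l(P(d),vel=.022,guard=6)
            print(d,g,ang(),telemetry.current_wrist_force(),telemetry.current_t())
            if g: break
E
python3 turn.py
```

```text
down False 16.8833
0.02022030472059183 [-0.40276537  0.35280307 -1.35116506]
-14 False -14.195003033077102 [-0.37710432 -0.40762444  0.02074974] 18.4333
-31 True -23.521271581137338 [0.49688621 0.06711478 2.09063955] 19.1917
```

```bash
cat > chk.py <<'E'
from turn import *
r.move_l(P(ang()+1.5),vel=.05); gripper_to(.032); 
s=vision.snapshot("side"); t=vision.snapshot("top")
S_=cv2.resize(s[190:290,315:415,::-1],None,fx=4,fy=6,interpolation=cv2.INTER_CUBIC)
T_=cv2.resize(t[170:290,315:440,::-1],(400,600),interpolation=cv2.INTER_CUBIC)
cv2.imwrite("pics/chk.png",np.hstack([S_,T_])); print(telemetry.current_t(),telemetry.current_wrist_force())
E
python3 chk.py
```

```text
19.9667 [ 0.07031593 -0.34482332  0.36079475]
```

View pics/chk.png

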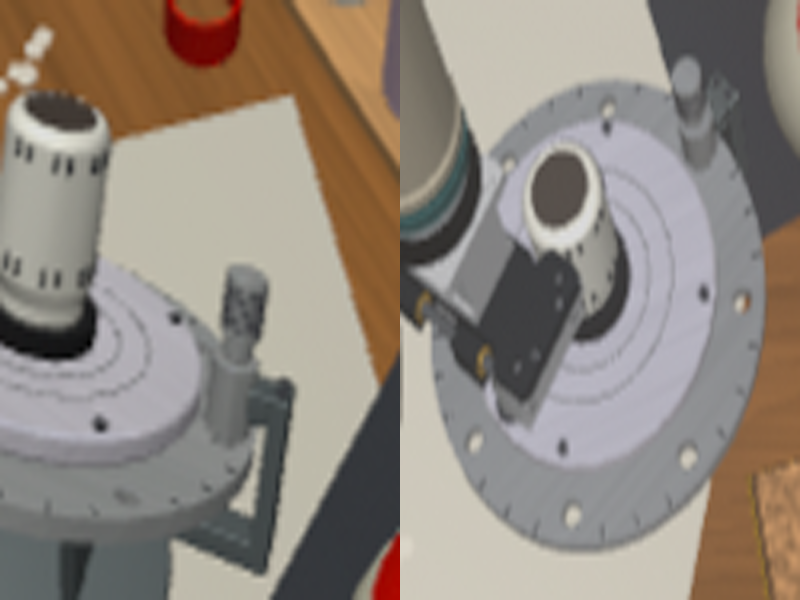

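The picture shows the pin has dropped about 6 px, or roughly 16 mm. Its knob is now at about (245,278) in the left crop and the collar is on the bush at (237,352). I'll retreat, check the numbers and hand in.

Run:
```python
from turn import *
d=ang()
r.move_l(P(d,.20),vel=.12)
for c in ("side","top"):
    im=vision.snapshot(c)
    m=models.mark_of("pin_shoulder",c)
    print([(round(k["score"],2),np.round((np.array(k["at"])-mouth)@np.c_[X,Y,Z],4)) for k in m[:1]])
print(telemetry.current_t(),telemetry.current_wrist_force())
s=vision.snapshot("side"); cv2.imwrite("pics/fin.png",cv2.resize(s[190:290,255:405,::-1],None,fx=5,fy=5,interpolation=cv2.INTER_CUBIC))
```

```text
[(0.72, array([ 0.0006, -0.001 ,  0.0007]))]
[(0.73, array([ 0.0024,  0.0012, -0.0297]))]
21.5333 [ 0.20931412  1.02490606 -0.17712719]
```

View pics/fin.png

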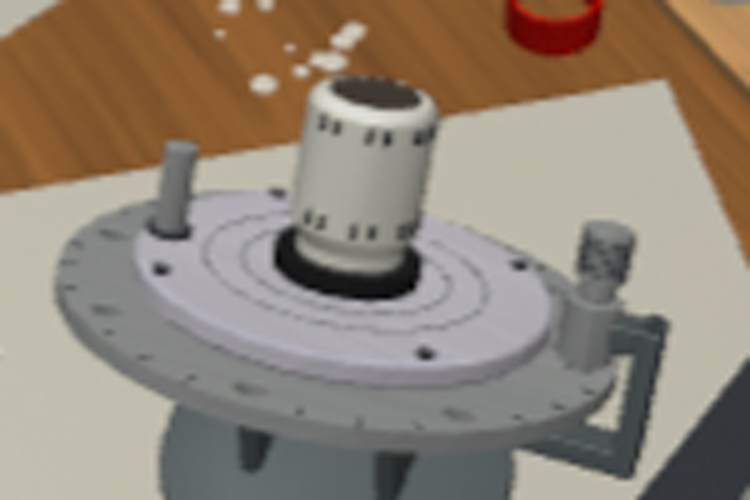

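The side view shows the collar seated on the bush, with the knob at about (605,255). The side network puts the shoulder 0.7 mm from the mouth. The top network's −30 mm isn't physically possible, because the collar can't enter the bore.

```bash
python3 -c "
from plant import r
print(r.sign_off())"
```

```text
the job is handed in; nothing more can be done
None
```

The job is handed in: the index pin dropped through the bush into a ring hole and looks fully home, collar on the bush, with the pin and peg released and the jar and awl never approached (about 21.5 s used; no verdict was returned).

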